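# Run a turned hand brush through the UV steriliser

### The job

The UV steriliser was left open with its lamp still on: flip its bat switch off (to its front, the white dot) before you touch the hand brush. Then turn the brush over and lay it bristles up in the steel tray, never letting it drop or topple, shut the hood fully, and only then flip the switch back on (to the red dot). Leave the other things on the shelf where they are.

Things in the scene. Friction and masses are not known exactly. Their poses are not given: they have to be found in the camera images.
- toggle (a joint): The steriliser's steel bat toggle: 9 mm thick, 33 mm long from its pivot, standing on the grey control pod. +0.3 rad = ON, bat leaning to the back (the pod's +x, red dot); -0.3 = OFF, leaning to the front (-x, white dot). Over-centre spring: it resists with at most about 2.5 N at the tip, and once past 0 it snaps by itself to the other stop. Starts ON.
- switch (a point): Pivot of the bat toggle, on the control pod, 4 mm above the pod's top face, 48 mm above the shelf. Axes are the steriliser's: x to its back (hinge side), y along its length towards the tray, z up. The bat's tip is 33 mm from this point and moves in this x-z plane. The pod's top is 128 mm (x) by 65 mm (y); the hood's nearest end wall stands 32 mm away in +y, and when shut its top is 30 mm above this point.
- tray (a point): Centre of the tray floor of the UV steriliser (white plastic, steel tray floor), 16 mm above the shelf; axes as for the switch. Tray inside: 116 mm (x) by 173 mm (y), rim walls 6 mm thick and 18 mm above the floor. The control pod adjoins the tray's -y end (tray centre is 125 mm in +y from the switch). The steriliser is fixed to the shelf; a shut bamboo box, 65 mm tall and fixed, stands at least 120 mm behind it.
- hinge (a point): Middle of the hood's hinge line, at the top of the tray's back wall (64 mm in +x of the tray centre, 34 mm above the shelf); the hinge line runs along its y axis.
- hood (a joint): Angle of the hinged hood: 0 = shut flat on the tray rim, grows as it opens up and back (1.57 = upright), up to 2.0. A stiff hinge: it stays where it is left (about 2 to 3 N at the free edge moves it). Starts open, 1.6 to 1.85. The hood is an upturned white box, outside 128 x 185 mm and 44 mm deep, walls 4 mm, open towards the tray, a thin lamp tube inside its roof.
- hood_tab (a point): Middle of the grey finger tab on the hood's free edge: 18 mm out from the edge, 70 mm along the hinge direction, 6 mm thick, flush with the hood's roof (outer) face. 137 mm from the hinge line along the hood and 41 mm out on the roof side; it stands up when the hood is open. Its axes turn with the hood: z points out of the roof.
- brush_mid (a point): Centre of the loose hand brush: a block 140 mm long (its x) by 50 mm wide (y) by 40 mm thick (z), wooden back 18 mm thick on its +z side, stiff cream bristles (rigid, as wide and long as the back) 22 mm deep on its -z side. About 0.13 kg. Starts on the shelf, bristles down (z up).
- brush: The same hand brush; origin at the centre of the bristle tips' face, 20 mm below its centre. It stands steadily on either flat end, so it can be turned over in two quarter turns, set down on an end and regrasped in between. The shelf between the brush and the steriliser is clear, but for the flat nail clipper nearer the robot.
- dispenser: Bystander: white plastic push dispenser, 68 mm wide, 168 mm tall. Origin at the centre of its underside.
- clipper: Bystander: steel nail clipper lying flat, 80 x 14 x 14 mm. Origin at the centre of its underside.
- compact: Bystander: round red plastic mirror compact, shut, 76 mm across, 17 mm thick. Origin at the centre of its underside.
- cup: Bystander: small white ceramic cup, 72 mm across, 85 mm tall. Origin at the centre of its underside.
- jar: Bystander: green glass jar with steel cap, 76 mm across, 100 mm tall. Origin at the centre of its underside.
Things that resemble listed ones, but are neither listed nor needed, are in the scene too. Of the things like the brush, leave any that is green, purple or yellow; of the rest the larger one is meant.

How it is judged (in metres and radians):
On the way, in this order (a step that is already met when the one before it is completed fails the run):
1. the switch is flipped off while the brush still lies where it was (value of joint toggle below -0.2 rad and distance of brush_mid from where it was at the start of the episode below 0.02 m), for 0.2 s.
2. the brush lies bristles up in the tray, let go, the switch still off (value of joint toggle below -0.2 rad and contact force between the fingers and brush below 0.1 N and x of brush_mid in the frame of tray between -0.04 and 0.04 m and y of brush_mid in the frame of tray between -0.024 and 0.024 m and z of brush_mid in the frame of tray between 0.012 and 0.026 m and angle between brush_mid's own z axis and vertical above 2.98 rad), for 0.2 s.
3. the hood is shut over the brush, the switch still off (value of joint toggle below -0.2 rad and value of joint hood below 0.04 rad and x of brush_mid in the frame of tray between -0.04 and 0.04 m and y of brush_mid in the frame of tray between -0.024 and 0.024 m and z of brush_mid in the frame of tray between 0.012 and 0.026 m and angle between brush_mid's own z axis and vertical above 2.98 rad), for 0.2 s.
At the end, for the whole second after the job is handed in: The brush lies at rest in the tray on its wooden back, bristles up within 9 degrees, the hood is shut (within 0.04 rad) and the switch is on (above 0.2 rad) (value of joint toggle above 0.2 rad and value of joint hood below 0.04 rad and x of brush_mid in the frame of tray between -0.04 and 0.04 m and y of brush_mid in the frame of tray between -0.024 and 0.024 m and z of brush_mid in the frame of tray between 0.012 and 0.026 m and angle between brush_mid's own z axis and vertical above 2.98 rad and linear speed of brush below 0.02 m/s); the robot touches nothing.
It fails at once if the brush is handled, or lies in the tray, with the lamp on and the hood open (value of joint toggle above 0.1 rad and value of joint hood above 0.15 rad and distance of brush_mid from where it was at the start of the episode above 0.025 m).
It fails at once if the brush is dropped or toppled (moves faster than 0.6 m/s out of the fingers) (contact force between the fingers and brush below 0.1 N and linear speed of brush above 0.6 m/s).
It fails at once if another thing on the shelf is moved more than 30 mm (distance of any of dispenser, clipper, compact, cup, jar from where it was at the start of the episode above 0.03 m).
It also fails if it takes over 72 s, if anything falls off the work surface, if the arm or the gripper's body presses on something with over 40 N, if the wrist force passes 120 N, or if a joint passes its speed limit or range.

### The arm

A 6-joint arm with a two-finger parallel gripper is mounted at the origin on the work surface. World frame = base frame: x ahead of the robot, y to its left, z up, the work surface at z = 0. Lengths are in mm, angles in rad, forces in N, time in s.
With the tool pointing down it reaches from about 325 to 850 mm from the base axis. Payload 4.4 kg.
Tool frame: the origin (TCP) lies on the centre line of the jaws, within the pads' length; the fingertips stand env.tcp_to_tips ahead of it and the grasp point (between the pads) lies 11 mm behind it (env.tcp_to_tips is the distance from the TCP to the fingertips, in mm); z points along the fingers, y is the direction in which the jaws open and shut (so a half turn about z gives the same grasp; the last joint's range is limited). The gripper opens to 94 mm and grips with 3 to 60 N. Pads are 16 mm wide; open, the fingers measure 119 mm over their backs; the gripper's body (75 mm by 177 mm) begins 78 mm behind the grasp point.
Start: joints at [-1.413, 0.207, 1.542, -0, 1.393, -0.15], TCP at [174.739, -547.808, 213.447] pointing down, gripper open.
Joint ranges: [-2.73, 2.73], [-0.86, 2.22], [0.23, 2.46], [-1.11, 4.25], [0.08, 2.63], [-2.82, 2.82]. Speed limits (rad/s): [2.79, 2.79, 3.14, 3.14, 3.14, 3.14].

### API

Orientations are given as a unit quaternion [x, y, z, w].
In Python, from station import env gives the robot as it stands.
- The arm moves only by the tool carry_out, never from a script. Its argument "motion" is a list of rows, each a list of 7 numbers: the shift along the tool's x, y, z in units of 25 mm (1.0 is 25 mm), then the turn, a rotation vector about the tool's x, y, z in units of 0.1 rad (1.0 is 0.1 rad), then the opening, from 0 (shut) to 1 (fully open). In form: [[x, y, z, wx, wy, wz, jaw], ...]. A call has 1 to 12 rows; each row shifts and turns the commanded pose from where the row before left it, along the tool's axes as they then stand; what a row does not reach is not made up. A row lasts 1/12 s, in which the tool goes at most 41.7 mm and 7.16 degrees, less where a joint would pass 70% of its speed; a pose out of reach is approached as far as the arm can. A call with a number of a shift or a turn outside -1 to 1 is refused whole. A call with a gripper value outside its range is refused whole. The fingers move at their own pace and stop on an object; "squeeze" is the grip in N (left out, the last holds). Time passes only in rows, so rows that do not move let the fingers close. It gives the time, the measured TCP pose, the force and the opening at its end, in the units of the state.
- env.state(): the state, without advancing time (a new reading comes with each control period).
- env.snapshot(name): name is "scene" or "top" or "wrist"; returns a dict with "color" (420x560x3 uint8, red, green, blue), "fx", "fy", "cx", "cy" (pixels), "position" and "orientation" of the camera in the world; the wrist camera has in their place "T_tool_cam" (4x4, takes a point from camera to tool coordinates, whose origin is the TCP and whose axes are the flange's). Camera axes: x right, y up, looking along -z (the intrinsics and any distortion apply to the point x, -y, -z); pixel columns grow to the right and rows downward; lengths in mm; the calibration is good to about 2 mm. The wrist camera is an equidistant fisheye: a pixel r from the principal point sees the ray r / f radians off the axis. A picture is of the moment at which its call begins: read the wrist's pose just before it. There is no depth.
- env.sign_off(): hands the job in, once; it reports no verdict.
The state is a dict: "time_s": time; "joints": joint angles; "joint_vel": joint speeds; "effort": joint torques, N m; "tcp_pos": TCP position; "ee_rot": TCP orientation; "ft_force": force on the tool from outside, world axes, zero at the start; "moment": the same for the moment, N m; "opening": finger opening in mm.
Only numpy, scipy, OpenCV 4.12 (cv2) and the standard library are available. Lean on these libraries where they do the work, as an engineer would, in place of code of your own. Each camera call takes 0.05 s, during which the arm holds its last target. There are 200 camera calls.

## Working session

There is one attempt and no reset: what is moved stays moved. The work goes in short steps, Python scripts to look and compute and a tool call to move; the robot and the scene stay as the last step left them, time stands still between calls to the robot, and variables do not carry over. Pictures are saved under pics/ and viewed, about 8 in all and at most 12, crops included, and the job is handed in when it is done.

Besides the shell and the picture viewer there is one more tool, called after "Request:" as name([rows], argument=value, ...), one row to a line, values as JSON. carry_out: Moves the arm, as the interface text tells. Shifts and turns lie within -1 to 1; 1 stands for 25 mm of shift or 0.1 rad of turn. Its arguments: {"type":"object","properties":{"motion":{"type":"array"},"squeeze":{"type":"number"}},"required":["motion"]}

```bash
mkdir -p pics; cat > h.py <<'E'
from station import env
import numpy as np, cv2
from scipy.spatial.transform import Rotation as R
def snap(n,f=None):
    s=env.state(); d=env.snapshot(n); d['s']=s
    if f: cv2.imwrite('pics/'+f,d['color'][:,:,::-1])
    return d
def ray(d,u,v):
    x=(u-d['cx'])/d['fx']; y=(v-d['cy'])/d['fy']
    if 'T_tool_cam' in d:
        r=np.hypot(x,y); k=np.sin(r)/r if r>1e-9 else 1
        c=np.array([x*k,-y*k,-np.cos(r)])
        T=np.array(d['T_tool_cam']); Q=R.from_quat(d['s']['ee_rot']).as_matrix()
        return Q@T[:3,3]+np.array(d['s']['tcp_pos']), Q@T[:3,:3]@c
    c=np.array([x,-y,-1.]); 
    return np.array(d['position']), R.from_quat(d['orientation']).as_matrix()@c
def onz(d,u,v,z):
    o,r=ray(d,u,v); return o+r*(z-o[2])/r[2]
def proj(d,p):
    c=R.from_quat(d['orientation']).as_matrix().T@(np.array(p)-d['position'])
    return d['cx']+d['fx']*c[0]/-c[2], d['cy']-d['fy']*c[1]/-c[2]
E
python3 - <<'E'
from h import *
print(env.state(), env.tcp_to_tips)
a=snap('scene','s0.png'); b=snap('top','t0.png')
for d in(a,b): print({k:v for k,v in d.items() if k not in('color','s')})
cv2.imwrite('pics/both.png',cv2.resize(np.vstack([a['color'],b['color']])[:,:,::-1],None,fx=1,fy=1)[:,:,:])
E
```

```text
{'time_s': 0.0, 'joints': array([-1.41251820e+00,  2.07424972e-01,  1.54293677e+00,  1.33307545e-05,
        1.39347937e+00, -1.50510447e-01]), 'joint_vel': array([ 1.57655716e-04, -3.46266239e-04, -1.32619613e-03, -5.97899256e-05,
       -1.68675210e-04, -3.53126644e-04]), 'effort': array([-4.43003200e-04, -3.70883882e+01, -2.81413239e+01,  6.98807859e-02,
        3.61502822e-02, -1.90198343e-04]), 'tcp_pos': array([ 174.60869889, -547.02941554,  212.29611643]), 'ee_rot': array([ 9.88104417e-01,  1.53780356e-01,  2.19318400e-06, -1.12424357e-03]), 'ft_force': array([0.36006004, 0.07398069, 0.47030031]), 'moment': array([ 0.0076643 ,  0.04013349, -0.02280141]), 'opening': 93.9318226062005} 8.0
{'fx': 437.6966809710516, 'fy': 437.6966809710516, 'cx': 276.878536115285, 'cy': 212.33887243635635, 'position': array([1255.64140987, -631.02833411,  738.63523474]), 'orientation': array([0.43864998, 0.18327013, 0.32664477, 0.81688521])}
{'fx': 426.41402998243007, 'fy': 426.41402998243007, 'cx': 286.50717090390515, 'cy': 207.78601133511984, 'position': array([ 326.70500428,   80.85920656, 1229.63241361]), 'orientation': array([ 0.07062392, -0.05773167, -0.69838901,  0.70988175])}
```

View pics/s0.png

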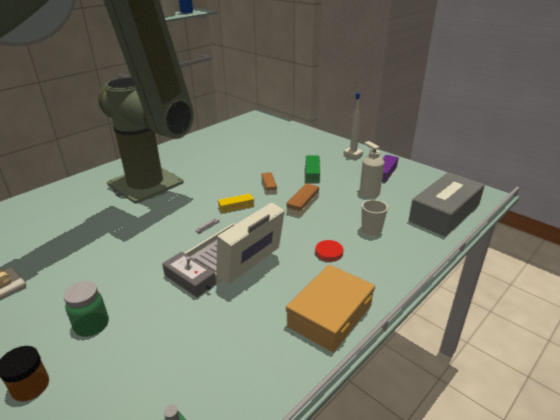

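View pics/t0.png

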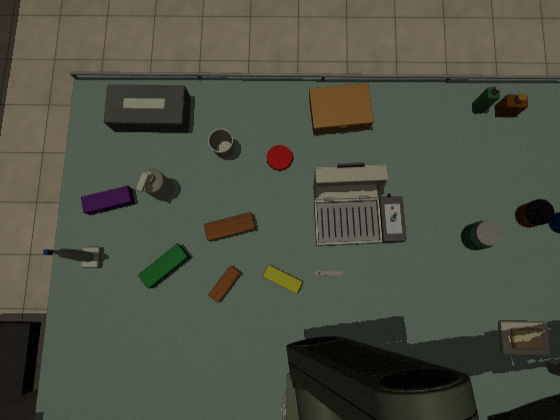

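Brush candidates in the top view: brown-orange large (230,227), brown-orange small (224,284), green (164,265), purple (107,200) and yellow (283,279). By the description, the target is the larger brown-orange one at (230,227). In the same view, the steriliser tray is at (348,222), its pod at (393,220) and its hood at (350,180).

```bash
python3 - <<'E'
from h import *
a=snap('scene'); b=snap('top')
h=cv2.cvtColor(b['color'],cv2.COLOR_RGB2HSV)
m=cv2.inRange(h,(3,100,50),(16,255,255))
n,l,st,c=cv2.connectedComponentsWithStats(m)
for i in range(1,n):
    if st[i,4]>150:
        cs,_=cv2.findContours((l==i).astype(np.uint8),0,2); r=cv2.minAreaRect(cs[0])
        print(c[i],st[i],r); 
        P=np.array([onz(b,*q,40)[:2] for q in cv2.boxPoints(r)]); print(P.round(), P.mean(0), [np.linalg.norm(P[k]-P[k-1]) for k in range(4)])
A=cv2.resize(b['color'][150:255,195:415],None,fx=3.6,fy=3.6,interpolation=2)
B=cv2.resize(a['color'][170:300,150:360],None,fx=3.6*220/210,fy=3.6*220/210,interpolation=2)[:,:792]
A=A[:,:792]; B=B[:,:A.shape[1]]
cv2.imwrite('pics/cr.png',cv2.resize(np.vstack([A[:,:B.shape[1]],B]),None,fx=.68,fy=.68)[:,:,::-1])
cv2.imwrite('pics/ster.png',cv2.resize(b['color'][155:255,300:415],None,fx=6,fy=6,interpolation=2)[:,:,::-1])
E
```

```text
[339.58031088 105.31260794] [ 310   83   60   46 1158] ((340.1646423339844, 105.6807632446289), (39.971229553222656, 58.413108825683594), 84.05313110351562)
[[ 908.   44.]
 [ 929. -130.]
 [ 803. -140.]
 [ 783.   31.]] [855.49482176 -48.76319876] [np.float64(125.59436219700234), np.float64(174.61061049707948), np.float64(125.72173092756155), np.float64(171.48177472177468)]
[515.53548387 101.49032258] [507  95  21  12 155] ((517.0, 100.5), (11.0, 20.0), 90.0)
[[ 894. -541.]
 [ 894. -599.]
 [ 860. -597.]
 [ 859. -538.]] [ 876.64377993 -568.80310399] [np.float64(34.692482089544974), np.float64(58.520145691896616), np.float64(34.68940045534126), np.float64(58.234968465355955)]
[228.89855072 225.91908213] [204 212  51  29 828] ((229.02943420410156, 226.11767578125), (17.220029830932617, 48.99219512939453), 75.96376037597656)
[[496. 339.]
 [532. 206.]
 [485. 193.]
 [449. 325.]] [490.34482585 265.7501778 ] [np.float64(49.24731620531811), np.float64(138.230378874499), np.float64(49.38534801659356), np.float64(137.223753889216)]
[223.7112069 283.7112069] [209 266  31  36 464] ((223.8200225830078, 283.739990234375), (12.600001335144043, 37.000003814697266), 36.869895935058594)
[[299. 316.]
 [381. 259.]
 [361. 230.]
 [280. 288.]] [330.27340966 273.30007542] [np.float64(34.805927405250344), np.float64(99.86528553624392), np.float64(35.20644818436415), np.float64(99.51472795388673)]
```

View pics/ster.png

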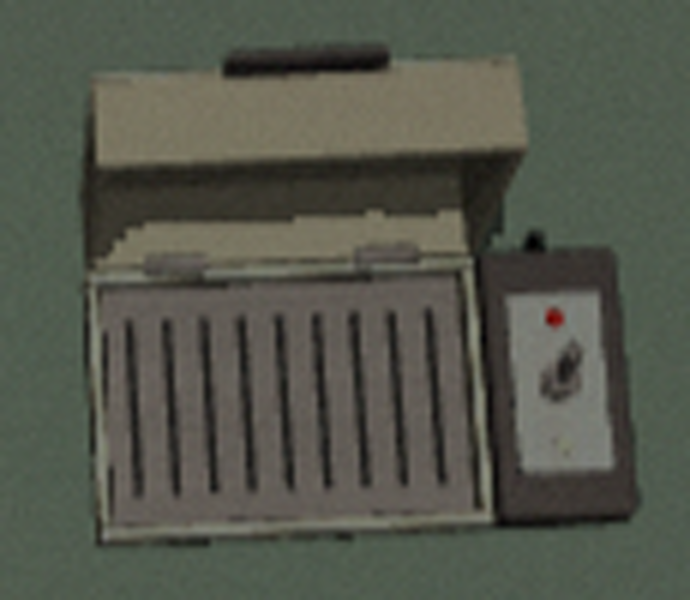

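The crop shows the tray rim corners at about (100,540) and (493,522), the red dot at (556,317), the white dot at (563,447), and the bat base at (558,385) leaning towards the red dot.

```bash
python3 - <<'E'
from h import *
b=snap('top')
f=lambda u,v,z: onz(b,300+u/6-.4,155+v/6-.4,z)[:2]
rim=[f(*p,34) for p in[(90,280),(474,262),(493,522),(100,540)]]
for p in rim: print(p.round(1))
print('rim c',np.mean(rim,0),'yaw y', [np.degrees(np.arctan2(*(q:=(rim[i]-rim[j]))[::-1])) for i,j in((0,1),(3,2),(0,3),(1,2))],[np.linalg.norm(rim[i]-rim[i-1]) for i in range(4)])
pod=[f(*p,44) for p in[(483,255),(612,248),(635,515),(497,520)]]
print('pod',np.round(pod,1),np.mean(pod,0))
r,w=f(556,317,45),f(563,447,45); print('dots',r,w,(r+w)/2, np.degrees(np.arctan2(*(r-w)[::-1])))
E
```

```text
[566.4  24.8]
[ 577.8 -157.5]
[ 454.  -163.7]
[442.6  19.4]
rim c [510.20501409 -69.24238684] yaw y [np.float64(93.5693216101034), np.float64(93.55655654265813), np.float64(2.498675354474991), np.float64(2.8769979833971533)] [np.float64(123.92511675957856), np.float64(182.67430785562183), np.float64(123.95341100874141), np.float64(183.4921467160613)]
pod [[ 579.1 -159.8]
 [ 583.4 -220.5]
 [ 457.2 -227.2]
 [ 453.9 -163.5]] [ 518.4034165  -192.75037489]
dots [ 549.68960449 -193.06297415] [ 488.28465642 -194.65275613] [ 518.98713046 -193.85786514] 1.4830637743867932
```

```bash
cat >> h.py <<'E'
PSI=0.056; TRAY=np.array([510.5,-69.2,16]); RS=R.from_euler('z',PSI)
SW=TRAY+RS.apply([0,-125,32])
def st(x,y,z,o=TRAY): return o+RS.apply([x,y,z])
def tool(yaw,lean=0):  # yaw = world angle of tool x; lean + : fingertips swing to +tool x
    return R.from_euler('z',yaw)*R.from_euler('x',np.pi)*R.from_euler('y',lean)
def plan(tips,rot,N=None,back=8.,frm=None):
    """equal rows from measured (or frm=(pos,rot)) pose so a point `back` ahead of TCP ends at tips"""
    s=env.state(); p0,r0=frm if frm else (np.array(s['tcp_pos'])+[0,0,1.1],R.from_quat(s['ee_rot']))
    tcp=np.array(tips,float)-rot.apply([0,0,back]); rel=r0.inv()*rot; w=rel.as_rotvec(); d=r0.inv().apply(tcp-p0)
    n=N or 1
    while True:
        W=R.from_rotvec(w/n); S=sum((R.from_rotvec(w/n*k).as_matrix() for k in range(n)))
        t=np.linalg.solve(S,d); 
        if N or max(abs(t).max()/25,abs(w/n).max()/.1, np.linalg.norm(w)/n/.12,np.linalg.norm(t)/38)<=1: break
        n+=1
    print(n,'rows',np.r_[t/25,w/n/.1].round(3)); return tcp,rot
E
python3 - <<'E'
from h import *
q=tool(PSI+np.pi/2,.2)
f=plan(st(36,-2,160,SW),q)
f=plan(st(36,-2,13,SW),q,frm=f)
f=plan(st(6,-2,13,SW),q,frm=f)
E
```

```text
22 rows [ 0.991  0.19   0.087  0.06   0.077 -0.597]
6 rows [-0.195 -0.     0.96   0.     0.     0.   ]
2 rows [-0.  -0.6 -0.   0.   0.   0. ]
```

Request:
carry_out([
  [0.991,0.19,0.087,0.06,0.077,-0.597,0],
  [0.991,0.19,0.087,0.06,0.077,-0.597,0],
  [0.991,0.19,0.087,0.06,0.077,-0.597,0],
  [0.991,0.19,0.087,0.06,0.077,-0.597,0],
  [0.991,0.19,0.087,0.06,0.077,-0.597,0],
  [0.991,0.19,0.087,0.06,0.077,-0.597,0],
  [0.991,0.19,0.087,0.06,0.077,-0.597,0],
  [0.991,0.19,0.087,0.06,0.077,-0.597,0],
  [0.991,0.19,0.087,0.06,0.077,-0.597,0],
  [0.991,0.19,0.087,0.06,0.077,-0.597,0],
  [0.991,0.19,0.087,0.06,0.077,-0.597,0],
])

```text
time_s: 1.17
tcp_pos: [425.1, -435.7, 199.9]
ee_rot: [0.884, 0.465, 0.036, -0.039]
ft_force: [-0.5, -0.1, -0.5]
opening: 24.3
```

Request:
carry_out([
  [0.991,0.19,0.087,0.06,0.077,-0.597,0],
  [0.991,0.19,0.087,0.06,0.077,-0.597,0],
  [0.991,0.19,0.087,0.06,0.077,-0.597,0],
  [0.991,0.19,0.087,0.06,0.077,-0.597,0],
  [0.991,0.19,0.087,0.06,0.077,-0.597,0],
  [0.991,0.19,0.087,0.06,0.077,-0.597,0],
  [0.991,0.19,0.087,0.06,0.077,-0.597,0],
  [0.991,0.19,0.087,0.06,0.077,-0.597,0],
  [0.991,0.19,0.087,0.06,0.077,-0.597,0],
  [0.991,0.19,0.087,0.06,0.077,-0.597,0],
  [0.991,0.19,0.087,0.06,0.077,-0.597,0],
  [0,0,0,0,0,0,0],
])

```text
time_s: 2.17
tcp_pos: [554.4, -191.9, 215.6]
ee_rot: [0.681, 0.725, 0.069, -0.073]
ft_force: [0.4, -0.3, 0.7]
opening: 0.3
```

```bash
python3 - <<'E'
from h import *
s=env.state(); print(s['joints'].round(2),s['opening'])
q=tool(PSI+np.pi/2,.2)
f=plan(st(36,-2,160,SW),q)
f=plan(st(36,-2,13,SW),q,frm=f)
d=snap('wrist','w1.png'); snap('scene','s1.png')
# tab triangulation from initial pics skipped; project tips in scene
b=cv2.imread('pics/s1.png'); cv2.imwrite('pics/w1b.png',np.hstack([cv2.imread('pics/w1.png')[:, :],cv2.resize(b[150:330,140:340],(440,420))])[:, 200:])
E
```

```text
[-0.57  0.29  1.44  0.16  1.53 -0.65] 0.31582913895189807
1 rows [-0.148 -0.041  0.006 -0.009 -0.018  0.06 ]
6 rows [-0.195 -0.     0.96   0.     0.     0.   ]
```

View pics/w1b.png

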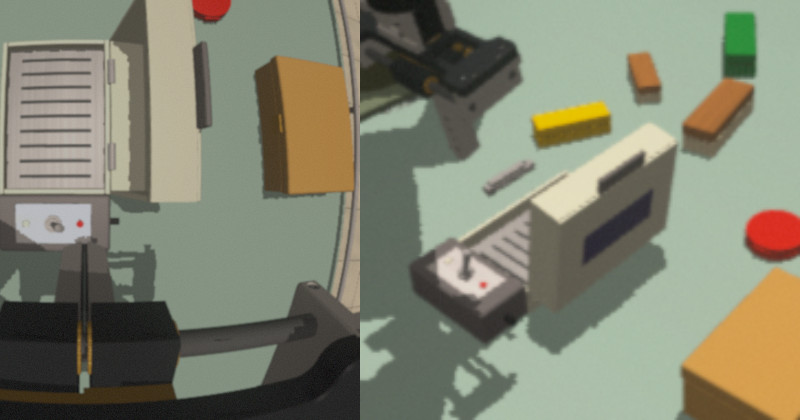

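The wrist view shows the red dot at full-image (280,224), the white dot at (226,224), the bat base at (254,225) and the fingertips near (285,240). The scene view shows the bat leaning towards the red dot.

```bash
python3 - <<'E'
from h import *
d=snap('wrist')
r,w=onz(d,280,224,45),onz(d,226,224,45)
print(r,w,(r+w)/2,'SW',SW, np.array(d['s']['tcp_pos']))
for p in[(203,42),(313,42),(200,194),(313,192)]: print(onz(d,*p,34), RS.inv().apply(onz(d,*p,34)-TRAY))
E
```

```text
[ 548.9377194  -197.78504549   45.        ] [ 488.93963634 -201.36481464   45.        ] [ 518.93867787 -199.57493006   45.        ] SW [ 517.49634191 -194.00405122   48.        ] [ 553.64054644 -195.48085755  215.18510591]
[443.77728666  13.86277937  34.        ] [-61.96903463  86.66709029  18.        ]
[575.47339848  17.34755054  34.        ] [69.71567685 82.77527056 18.        ]
[ 455.0243099  -170.21530368   34.        ] [-61.04262777 -97.7519379   18.        ]
[ 584.00400028 -160.98920002   34.        ] [ 68.25126711 -95.7593851   18.        ]
```

Request:
carry_out([
  [-0.195,0,0.96,0,0,0,0],
  [-0.195,0,0.96,0,0,0,0],
  [-0.195,0,0.96,0,0,0,0],
  [-0.195,0,0.96,0,0,0,0],
  [-0.195,0,0.96,0,0,0,0],
  [-0.195,0,0.96,0,0,0,0],
  [0,0,0,0,0,0,0],
  [0,0,0,0,0,0,0],
])

```text
time_s: 2.98
tcp_pos: [551.8, -196.5, 66.8]
ee_rot: [0.684, 0.722, 0.068, -0.075]
ft_force: [-0.3, -0.6, 0.2]
opening: 0.5
```

Request:
carry_out([
  [0,-0.3,0,0,0,0,0],
  [0,-0.3,0,0,0,0,0],
  [0,-0.3,0,0,0,0,0],
  [0,-0.25,0,0,0,0,0],
  [0,0,0,0,0,0,0],
  [0,0,0,0,0,0,0],
  [0,0,0,0,0,0,0],
])

```text
time_s: 3.57
tcp_pos: [527.9, -198.9, 70.7]
ee_rot: [0.684, 0.723, 0.07, -0.068]
ft_force: [7.4, -0.2, -0.9]
opening: 0.5
```

Request:
carry_out([
  [0,0.7,0,0,0,0,0],
  [0.1,0.7,-0.8,0,0,0,0],
  [0.2,0,-0.95,0,0,0,0],
  [0.2,0,-0.95,0,0,0,0],
  [0.2,0,-0.95,0,0,0,0],
  [0.2,0,-0.95,0,0,0,0],
  [0.2,0,-0.95,0,0,0,0],
  [0.2,0,-0.95,0,0,0,0],
])

```text
time_s: 4.23
tcp_pos: [558.7, -196.1, 235.9]
ee_rot: [0.684, 0.723, 0.068, -0.072]
ft_force: [0.7, -0.2, -0.3]
opening: 0.6
```

```bash
python3 - <<'E'
from h import *
a=snap('scene'); b=snap('top')
A=cv2.resize(a['color'][205:300,150:300],(570,361),interpolation=2)
B=cv2.resize(b['color'][150:250,305:415],(220*1,200),interpolation=2)
B=cv2.copyMakeBorder(B,0,161,0,0,cv2.BORDER_CONSTANT)
cv2.imwrite('pics/s2.png',np.hstack([A,B])[:,:,::-1])
E
```

```text
(no output)
```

View pics/s2.png

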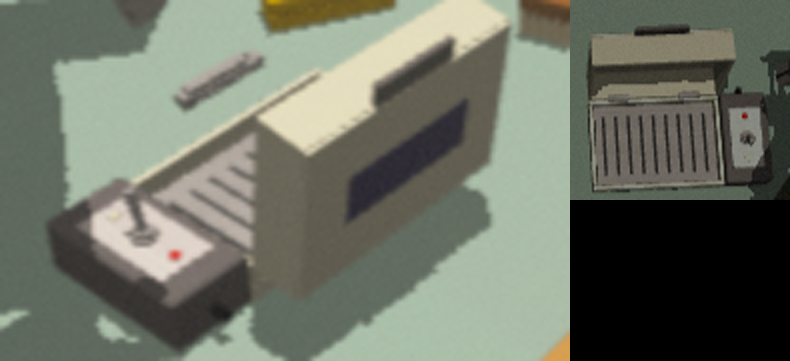

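```bash
python3 - <<'E'
from h import *
a=snap('scene'); b=snap('top')
def tri(pa,pb):
    o,r=ray(a,*pa);p,s=ray(b,*pb)
    k=np.linalg.lstsq(np.c_[r,-s],p-o,rcond=None)[0]
    A,B=o+k[0]*r,p+k[1]*s; return (A+B)/2,np.linalg.norm(A-B)
for pa,pb in[((258,118),(527,150)),((307,153),(520,57))]:
    P,e=tri((150+pa[0]/3.8-.4,205+pa[1]/3.8-.4),(300+pb[0]/6-.4,155+pb[1]/6-.4))
    l=RS.inv().apply(P-st(64,0,18)); print(P,e,l, np.arctan2(l[2],-l[0]))
E
```

```text
[ 601.61095688 -156.79829816  156.48816089] 0.06583105101789678 [ 22.06519107 -92.56052717 122.48816089] 1.7490262421619949
[ 644.26181136 -155.79985049  152.19787303] 0.0587727894266677 [ 64.70507034 -93.95084433 118.19787303] 2.0716643247375424
```

```bash
python3 - <<'E'
from h import *
B=np.array([490.3,265.8,24]); yaw=1.836; q=tool(yaw,.785)
f=plan([480,110,250],tool(yaw,.4),back=-11)
f=plan(B-q.apply([0,0,120]),q,back=-11,frm=f)
f=plan(B,q,back=-11,frm=f)
E
```

```text
13 rows [ 0.947 -0.1    0.272  0.048  0.155 -0.154]
7 rows [-0.105  0.29   0.878 -0.     0.55   0.   ]
5 rows [ 0.   -0.    0.96  0.    0.    0.  ]
```

Request:
carry_out([
  [0.947,-0.1,0.272,0.048,0.155,-0.154,0],
  [0.947,-0.1,0.272,0.048,0.155,-0.154,0],
  [0.947,-0.1,0.272,0.048,0.155,-0.154,0],
  [0.947,-0.1,0.272,0.048,0.155,-0.154,0],
  [0.947,-0.1,0.272,0.048,0.155,-0.154,0],
  [0.947,-0.1,0.272,0.048,0.155,-0.154,0],
  [0.947,-0.1,0.272,0.048,0.155,-0.154,0],
  [0.947,-0.1,0.272,0.048,0.155,-0.154,0],
  [0.947,-0.1,0.272,0.048,0.155,-0.154,0],
  [0.947,-0.1,0.272,0.048,0.155,-0.154,0],
  [0.947,-0.1,0.272,0.048,0.155,-0.154,0.5],
  [0.947,-0.1,0.272,0.048,0.155,-0.154,0.8],
])

```text
time_s: 5.43
tcp_pos: [485.4, 92.4, 233.5]
ee_rot: [0.602, 0.774, 0.116, -0.155]
ft_force: [-0.1, 0.9, 0.2]
opening: 10.4
```

Request:
carry_out([
  [0.947,-0.1,0.272,0.048,0.155,-0.154,0.85],
  [-0.105,0.29,0.878,0,0.55,0,0.85],
  [-0.105,0.29,0.878,0,0.55,0,0.85],
  [-0.105,0.29,0.878,0,0.55,0,0.85],
  [-0.105,0.29,0.878,0,0.55,0,0.85],
  [-0.105,0.29,0.878,0,0.55,0,0.85],
  [-0.105,0.29,0.878,0,0.55,0,0.85],
  [-0.105,0.29,0.878,0,0.55,0,0.85],
  [0,0,0,0,0,0,0.85],
  [0,0,0,0,0,0,0.85],
  [0,0,0,0,0,0,0.85],
])

```text
time_s: 6.35
tcp_pos: [510.0, 191.7, 99.7]
ee_rot: [0.561, 0.734, 0.232, -0.305]
ft_force: [0.0, -0.0, 1.4]
opening: 79.3
```

```bash
python3 - <<'E'
from h import *
B=np.array([490.3,265.8,24]); yaw=1.836; q=tool(yaw,.785)
s=env.state(); print(s['joints'].round(2),s['tcp_pos'],s['opening'])
f=plan(B,q,back=-11)
d=snap('wrist','w2.png')
h=cv2.cvtColor(d['color'],cv2.COLOR_RGB2HSV); m=cv2.inRange(h,(3,100,50),(16,255,255))
cs,_=cv2.findContours(m,0,2)
for c in cs:
    if cv2.contourArea(c)>300:
        r=cv2.minAreaRect(c); print(r); P=np.array([onz(d,*p,40)[:2] for p in cv2.approxPolyDP(c,6,True)[:,0]]); print(P.round(0).tolist(),P.mean(0))
E
```

```text
[-0.21  0.46  1.69  0.68  1.45 -0.73] [510.03081017 191.71283343  99.72964666] 79.27684929801346
5 rows [-0.002  0.004  0.956 -0.003 -0.003 -0.002]
((286.5, 212.0), (144.0, 61.0), 90.0)
[[454.0, 324.0], [487.0, 193.0], [529.0, 199.0], [528.0, 222.0], [497.0, 333.0]] [499.14272432 254.0389846 ]
((141.78518676757812, 169.38809204101562), (75.1653060913086, 35.990421295166016), 57.2647705078125)
[[310.0, 305.0], [296.0, 279.0], [378.0, 226.0], [391.0, 250.0]] [343.77930036 264.97740106]
```

View pics/w2.png

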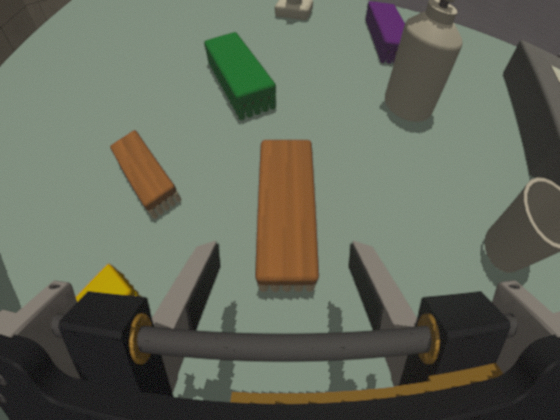

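The wrist view shows the large brown brush at (287,212), squared up and centred between the jaws at (205,…) and (365,…). The smaller brown one at (142,170) and the green and yellow ones are well clear.

Request:
carry_out([
  [0,0,0.956,0,0,0,0.85],
  [0,0,0.956,0,0,0,0.85],
  [0,0,0.956,0,0,0,0.85],
  [0,0,0.956,0,0,0,0.85],
  [0,0,0.956,0,0,0,0.85],
  [0,0,0,0,0,0,0.85],
  [0,0,0,0,0,0,0.4],
  [0,0,0,0,0,0,0.4],
  [0,0,0,0,0,0,0.4],
  [0,0,0,0,0,0,0.4],
  [0,0,0,0,0,0,0.4],
], squeeze=25)

```text
time_s: 7.32
tcp_pos: [489.7, 272.8, 16.3]
ee_rot: [0.561, 0.734, 0.233, -0.304]
ft_force: [2.1, 1.0, 0.3]
opening: 49.6
```

```bash
python3 - <<'E'
from h import *
s=env.state(); print(s['tcp_pos'],s['opening'],s['ft_force'])
yaw=1.836
f=plan(np.array([485,240,110]),tool(yaw,.785),back=-11)
f=plan(np.array([465,185,105]),tool(yaw,-.785),back=-11,frm=f)
f=plan(np.array([465,185,76]),tool(yaw,-.785),back=-11,frm=f)
E
```

```text
[489.7133993  272.79261385  16.3444219 ] 49.62304062069745 [2.09601287 1.01872122 0.31877922]
4 rows [ 0.44  -0.131 -0.76   0.004 -0.003  0.001]
16 rows [-0.176 -0.084  0.005 -0.    -0.981 -0.   ]
1 rows [ 0.82  -0.     0.821  0.     0.     0.   ]
```

Request:
carry_out([
  [0.44,-0.131,-0.76,0,0,0,0.4],
  [0.44,-0.131,-0.76,0,0,0,0.4],
  [0.44,-0.131,-0.76,0,0,0,0.4],
  [0.44,-0.131,-0.76,0,0,0,0.4],
  [0.3,0,-0.3,0,0,0,0.4],
  [0,0,0,0,0,0,0.4],
])

```text
time_s: 7.82
tcp_pos: [484.0, 247.5, 113.1]
ee_rot: [0.561, 0.734, 0.234, -0.302]
ft_force: [0.1, -0.1, -1.2]
opening: 49.5
```

Request:
carry_out([
  [-0.176,-0.084,0,0,-0.981,0,0.4],
  [-0.176,-0.084,0,0,-0.981,0,0.4],
  [-0.176,-0.084,0,0,-0.981,0,0.4],
  [-0.176,-0.084,0,0,-0.981,0,0.4],
  [-0.176,-0.084,0,0,-0.981,0,0.4],
  [-0.176,-0.084,0,0,-0.981,0,0.4],
  [-0.176,-0.084,0,0,-0.981,0,0.4],
  [-0.176,-0.084,0,0,-0.981,0,0.4],
])

```text
time_s: 8.48
tcp_pos: [473.0, 213.7, 95.3]
ee_rot: [0.607, 0.795, -0.001, 0.0]
ft_force: [-0.1, -1.1, -2.2]
opening: 50.0
```

Request:
carry_out([
  [-0.176,-0.084,0,0,-0.981,0,0.4],
  [-0.176,-0.084,0,0,-0.981,0,0.4],
  [-0.176,-0.084,0,0,-0.981,0,0.4],
  [-0.176,-0.084,0,0,-0.981,0,0.4],
  [-0.176,-0.084,0,0,-0.981,0,0.4],
  [-0.176,-0.084,0,0,-0.981,0,0.4],
  [-0.176,-0.084,0,0,-0.981,0,0.4],
  [-0.176,-0.084,0,0,-0.981,0,0.4],
  [0,0,0,0,0,0,0.4],
  [0,0,0,0,0,0,0.4],
  [0,0,0,0,0,0,0.4],
])

```text
time_s: 9.4
tcp_pos: [465.7, 178.2, 106.7]
ee_rot: [0.561, 0.735, -0.232, 0.302]
ft_force: [0.8, -0.3, -1.7]
opening: 49.8
```

```bash
python3 - <<'E'
from h import *
s=env.state(); print(s['joints'].round(2),s['tcp_pos'],s['opening'],s['ft_force'])
r=R.from_quat(s['ee_rot']); z=r.apply([0,0,1]); print('grasp',s['tcp_pos']-11*z, 'lean',np.degrees((tool(1.836,-.785).inv()*r).as_rotvec()))
a=snap('scene'); d=snap('wrist')
cv2.imwrite('pics/s3.png',np.hstack([a['color'][130:330,200:400],cv2.resize(d['color'],(267,200))])[:,:,::-1])
h=cv2.imread('pics/s3.png'); cv2.imwrite('pics/s3.png',cv2.resize(h,None,fx=1.7,fy=1.7,interpolation=2))
E
```

```text
[ 0.63  0.45  1.7  -0.73  1.4   0.65] [465.72832941 178.2190076  106.7493386 ] 49.756989932987516 [ 0.81910483 -0.25229818 -1.66944832]
grasp [463.71273519 185.69301657 114.56448863] lean [ 0.07192726  0.250321   -0.10730181]
```

View pics/s3.png

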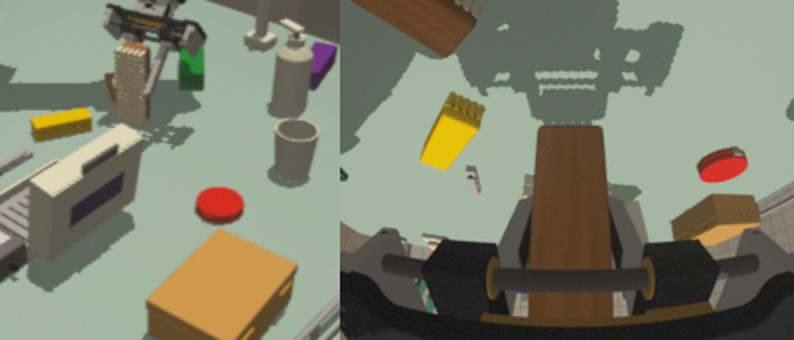

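Request:
carry_out([
  [0.4,0,0.4,0,0,0,0.4],
  [0.4,0,0.4,0,0,0,0.4],
  [0.35,0,0.35,0,0,0,0.4],
  [0,0,0,0,0,0,0.4],
  [0,0,0,0,0,0,0.4],
  [0,0,0,0,0,0,0.4],
])

```text
time_s: 10.0
tcp_pos: [465.8, 178.1, 66.6]
ee_rot: [0.561, 0.735, -0.232, 0.303]
ft_force: [-0.1, 0.6, -1.6]
opening: 49.9
```

Request:
carry_out([
  [0.04,0,0.04,0,0,0,0.4],
  [0.04,0,0.04,0,0,0,0.4],
  [0,0,0,0,0,0,0.4],
  [0,0,0,0,0,0,0.4],
])

```text
time_s: 10.33
tcp_pos: [466.0, 178.5, 64.3]
ee_rot: [0.561, 0.735, -0.232, 0.303]
ft_force: [-0.1, 0.2, -1.1]
opening: 49.7
```

Bottom is about 2 mm up. I'll step down until the force changes.

Request:
carry_out([
  [0.03,0,0.03,0,0,0,0.4],
  [0.03,0,0.03,0,0,0,0.4],
  [0,0,0,0,0,0,0.4],
  [0,0,0,0,0,0,0.4],
])

```text
time_s: 10.67
tcp_pos: [465.8, 178.3, 61.9]
ee_rot: [0.561, 0.735, -0.232, 0.303]
ft_force: [-0.2, 0.2, -2.4]
opening: 49.9
```

Request:
carry_out([
  [0.03,0,0.03,0,0,0,0.4],
  [0,0,0,0,0,0,0.4],
  [0,0,0,0,0,0,0.4],
])

```text
time_s: 10.92
tcp_pos: [466.0, 178.3, 61.8]
ee_rot: [0.561, 0.734, -0.232, 0.303]
ft_force: [-2.9, 1.0, 5.6]
opening: 50.1
```

Request:
carry_out([
  [0,0,0,0,0,0,0.6],
  [0,0,0,0,0,0,0.75],
  [0,0,0,0,0,0,0.85],
  [0,0,0,0,0,0,0.85],
  [0,0,0,0,0,0,0.85],
  [0,0,0,0,0,0,0.85],
])

```text
time_s: 11.42
tcp_pos: [465.9, 178.2, 60.8]
ee_rot: [0.561, 0.735, -0.232, 0.303]
ft_force: [0.1, 0.2, -0.4]
opening: 79.5
```

Request:
carry_out([
  [0,0,-0.5,0,0,0,0.85],
  [0,0,-0.9,0,0,0,0.85],
  [0,0,-0.96,0,0,0,0.85],
  [0,0,-0.96,0,0,0,0.85],
  [0,0,-0.96,0,0,0,0.85],
  [0,0,-0.96,0,0,0,0.85],
  [0,0,0,0,0,0,0.85],
  [0,0,0,0,0,0,0.85],
  [0,0,0,0,0,0,0.85],
])

```text
time_s: 12.17
tcp_pos: [441.3, 266.9, 153.1]
ee_rot: [0.561, 0.735, -0.233, 0.303]
ft_force: [-0.2, -0.9, 0.1]
opening: 80.0
```

```bash
python3 - <<'E'
from h import *
s=env.state(); print(s['joints'].round(2),s['tcp_pos'],s['opening'],s['ft_force'])
yaw=1.836
S=np.array([463.8,185.8,76])
# fingertips clearance: go over the top (140) then down on the other side
f=plan([463.8,185.8,255],tool(yaw,0),back=-11)
q=tool(yaw,.785)
f=plan(S-q.apply([0,0,110]),q,back=-11,frm=f)
f=plan(S,q,back=-11,frm=f)
d=snap('wrist'); a=snap('scene')
cv2.imwrite('pics/s4.png',cv2.resize(np.hstack([a['color'][130:330,200:400],cv2.resize(d['color'],(267,200))])[:,:,::-1],None,fx=1.7,fy=1.7,interpolation=2))
E
```

```text
[ 0.78  0.47  1.54 -0.66  1.58  0.66] [441.25040642 266.90148887 153.1270167 ] 80.0325050364337 [-0.23112856 -0.94580218  0.0785625 ]
8 rows [-0.587  0.002 -0.232 -0.002  0.979  0.001]
8 rows [-0.507 -0.     0.352  0.     0.981  0.   ]
5 rows [ 0.   -0.    0.88  0.    0.    0.  ]
```

View pics/s4.png

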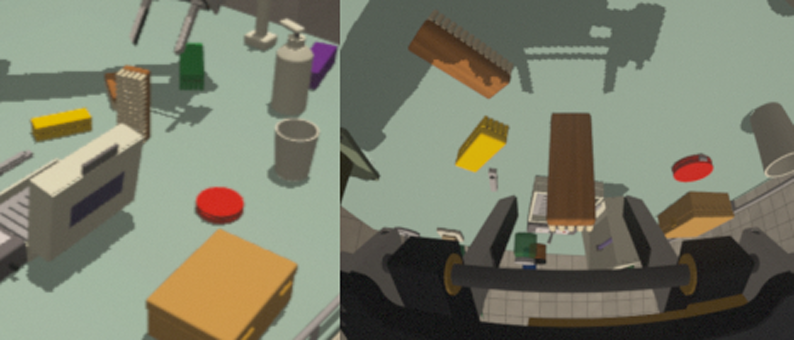

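Request:
carry_out([
  [-0.587,0,-0.232,0,0.979,0,0.85],
  [-0.587,0,-0.232,0,0.979,0,0.85],
  [-0.587,0,-0.232,0,0.979,0,0.85],
  [-0.587,0,-0.232,0,0.979,0,0.85],
  [-0.587,0,-0.232,0,0.979,0,0.85],
  [-0.587,0,-0.232,0,0.979,0,0.85],
  [-0.587,0,-0.232,0,0.979,0,0.85],
  [-0.587,0,-0.232,0,0.979,0,0.85],
])

```text
time_s: 12.93
tcp_pos: [463.8, 185.0, 244.1]
ee_rot: [0.607, 0.794, 0.002, -0.002]
ft_force: [-0.1, -0.5, -0.3]
opening: 80.0
```

Request:
carry_out([
  [-0.507,0,0.352,0,0.981,0,0.85],
  [-0.507,0,0.352,0,0.981,0,0.85],
  [-0.507,0,0.352,0,0.981,0,0.85],
  [-0.507,0,0.352,0,0.981,0,0.85],
  [-0.507,0,0.352,0,0.981,0,0.85],
  [-0.507,0,0.352,0,0.981,0,0.85],
  [-0.507,0,0.352,0,0.981,0,0.85],
  [-0.507,0,0.352,0,0.981,0,0.85],
  [0,0,0,0,0,0,0.85],
  [0,0,0,0,0,0,0.85],
  [0,0,0,0,0,0,0.85],
])

```text
time_s: 13.85
tcp_pos: [482.0, 118.7, 145.8]
ee_rot: [0.562, 0.734, 0.232, -0.304]
ft_force: [-0.2, -0.1, 0.6]
opening: 79.7
```

```bash
python3 - <<'E'
from h import *
s=env.state(); print(s['joints'].round(2),s['tcp_pos'],s['opening'],s['ft_force'])
q=tool(1.836,.785)
f=plan([463.8,185.8,76],q,back=-11)
E
```

```text
[-0.35  0.36  1.73  0.61  1.58 -0.78] [481.98545344 118.68024433 145.80355247] 79.65600014070712 [-0.20546139 -0.10094166  0.56952021]
5 rows [-0.007  0.001  0.882 -0.001  0.    -0.002]
```

Request:
carry_out([
  [0,0,0.882,0,0,0,0.85],
  [0,0,0.882,0,0,0,0.85],
  [0,0,0.882,0,0,0,0.85],
  [0,0,0.882,0,0,0,0.85],
  [0,0,0.882,0,0,0,0.85],
  [0,0,0,0,0,0,0.85],
  [0,0,0,0,0,0,0.4],
  [0,0,0,0,0,0,0.4],
  [0,0,0,0,0,0,0.4],
  [0,0,0,0,0,0,0.4],
  [0,0,0,0,0,0,0.4],
])

```text
time_s: 14.77
tcp_pos: [462.6, 193.2, 68.4]
ee_rot: [0.561, 0.734, 0.233, -0.303]
ft_force: [-0.5, 0.9, 1.6]
opening: 49.7
```

Request:
carry_out([
  [0.4,0,-0.4,0,0,0,0.4],
  [0.5,0,-0.5,0,0,0,0.4],
  [0.4,0,-0.4,0,0,0,0.4],
  [0,0,0,0,0,0,0.4],
])

```text
time_s: 15.1
tcp_pos: [464.0, 193.2, 116.0]
ee_rot: [0.561, 0.735, 0.233, -0.302]
ft_force: [1.0, -0.4, -2.1]
opening: 49.7
```

Request:
carry_out([
  [0,0,0,0,-0.981,0,0.4],
  [0,0,0,0,-0.981,0,0.4],
  [0,0,0,0,-0.981,0,0.4],
  [0,0,0,0,-0.981,0,0.4],
  [0,0,0,0,-0.981,0,0.4],
  [0,0,0,0,-0.981,0,0.4],
  [0,0,0,0,-0.981,0,0.4],
  [0,0,0,0,-0.981,0,0.4],
])

```text
time_s: 15.77
tcp_pos: [461.9, 193.7, 113.9]
ee_rot: [0.608, 0.794, -0.001, 0.002]
ft_force: [0.3, 0.7, -2.6]
opening: 50.1
```

Request:
carry_out([
  [0,0,0,0,-0.981,0,0.4],
  [0,0,0,0,-0.981,0,0.4],
  [0,0,0,0,-0.981,0,0.4],
  [0,0,0,0,-0.981,0,0.4],
  [0,0,0,0,-0.981,0,0.4],
  [0,0,0,0,-0.981,0,0.4],
  [0,0,0,0,-0.981,0,0.4],
  [0,0,0,0,-0.981,0,0.4],
  [0,0,0,0,0,0,0.4],
  [0,0,0,0,0,0,0.4],
  [0,0,0,0,0,0,0.4],
])

```text
time_s: 16.68
tcp_pos: [461.7, 193.6, 113.2]
ee_rot: [0.561, 0.735, -0.232, 0.302]
ft_force: [0.1, -0.2, -1.8]
opening: 49.8
```

```bash
python3 - <<'E'
from h import *
s=env.state(); print(s['joints'].round(2),s['tcp_pos'],s['opening'],s['ft_force'])
r=R.from_quat(s['ee_rot']); z=r.apply([0,0,1]); print('grasp',s['tcp_pos']-11*z, 'lean',np.degrees((tool(1.836,-.785).inv()*r).as_rotvec()))
d=snap('wrist'); a=snap('scene')
cv2.imwrite('pics/s5.png',cv2.resize(np.hstack([a['color'][130:330,200:400],cv2.resize(d['color'],(267,200))])[:,:,::-1],None,fx=1.7,fy=1.7,interpolation=2))
E
```

```text
[ 0.66  0.45  1.67 -0.72  1.43  0.65] [461.68101884 193.64044202 113.23288783] 49.75634025197953 [ 0.06617154 -0.15025535 -1.76380704]
grasp [459.66049047 201.12805846 121.0337253 ] lean [ 0.06586551  0.1444415  -0.05655774]
```

View pics/s5.png

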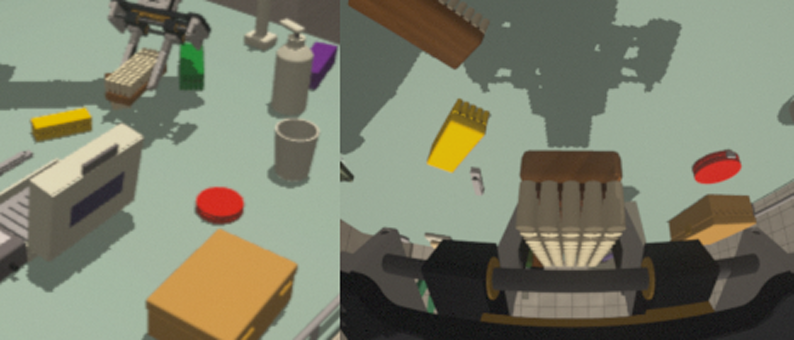

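Bristles are up in the grasp. Lowering to the shelf for the regrasp.

Request:
carry_out([
  [0.4,0,0.4,0,0,0,0.4],
  [0.4,0,0.4,0,0,0,0.4],
  [0.4,0,0.4,0,0,0,0.4],
  [0.4,0,0.4,0,0,0,0.4],
  [0.4,0,0.4,0,0,0,0.4],
  [0.4,0,0.4,0,0,0,0.4],
  [0.3,0,0.3,0,0,0,0.4],
  [0,0,0,0,0,0,0.4],
  [0,0,0,0,0,0,0.4],
  [0,0,0,0,0,0,0.4],
])

```text
time_s: 17.62
tcp_pos: [462.0, 194.2, 18.3]
ee_rot: [0.561, 0.734, -0.232, 0.304]
ft_force: [0.3, 0.1, -1.3]
opening: 49.9
```

Request:
carry_out([
  [0.04,0,0.04,0,0,0,0.4],
  [0.04,0,0.04,0,0,0,0.4],
  [0,0,0,0,0,0,0.4],
  [0,0,0,0,0,0,0.4],
])

```text
time_s: 17.95
tcp_pos: [461.8, 194.1, 15.6]
ee_rot: [0.561, 0.734, -0.232, 0.303]
ft_force: [0.1, -0.1, -1.6]
opening: 49.7
```

Request:
carry_out([
  [0.04,0,0.04,0,0,0,0.4],
  [0.02,0,0.02,0,0,0,0.4],
  [0,0,0,0,0,0,0.4],
  [0,0,0,0,0,0,0.4],
])

```text
time_s: 18.28
tcp_pos: [461.5, 193.9, 13.1]
ee_rot: [0.561, 0.734, -0.232, 0.303]
ft_force: [0.2, -0.5, -1.0]
opening: 49.8
```

Request:
carry_out([
  [0.03,0,0.03,0,0,0,0.4],
  [0,0,0,0,0,0,0.4],
  [0,0,0,0,0,0,0.4],
])

```text
time_s: 18.53
tcp_pos: [461.7, 194.0, 12.2]
ee_rot: [0.561, 0.734, -0.232, 0.303]
ft_force: [0.1, 0.0, 0.4]
opening: 49.9
```

Request:
carry_out([
  [0.03,0,0.03,0,0,0,0.4],
  [0,0,0,0,0,0,0.4],
  [0,0,0,0,0,0,0.4],
])

```text
time_s: 18.78
tcp_pos: [461.8, 193.9, 11.6]
ee_rot: [0.561, 0.734, -0.232, 0.304]
ft_force: [-1.3, 0.6, 2.8]
opening: 50.0
```

Request:
carry_out([
  [0,0,0,0,0,0,0.58],
  [0,0,0,0,0,0,0.65],
  [0,0,0,0,0,0,0.75],
  [0,0,0,0,0,0,0.85],
  [0,0,0,0,0,0,0.85],
  [0,0,0,0,0,0,0.85],
])

```text
time_s: 19.28
tcp_pos: [461.9, 193.9, 11.6]
ee_rot: [0.561, 0.734, -0.232, 0.304]
ft_force: [-0.2, -0.6, 5.9]
opening: 79.6
```

Request:
carry_out([
  [0,0,-0.5,0,0,0,0.85],
  [0,0,-0.9,0,0,0,0.85],
  [0,0,-0.96,0,0,0,0.85],
  [0,0,-0.96,0,0,0,0.85],
  [0,0,-0.96,0,0,0,0.85],
  [-0.5,0,-0.96,0,0,0,0.85],
])

```text
time_s: 19.78
tcp_pos: [437.8, 276.4, 111.4]
ee_rot: [0.56, 0.735, -0.233, 0.302]
ft_force: [0.4, -0.9, -0.5]
opening: 80.2
```

Request:
carry_out([
  [-0.5,0,0,0,0.981,0,0.85],
  [-0.5,0,0,0,0.981,0,0.85],
  [-0.5,0,0,0,0.981,0,0.85],
  [-0.5,0,0,0,0.981,0,0.85],
  [-0.5,0,0,0,0.981,0,0.85],
  [-0.5,0,0,0,0.981,0,0.85],
  [-0.4,0,0,0,0.981,0,0.85],
  [-0.3,0,0,0,0.981,0,0.85],
  [0,0,0,0,0,0,0.85],
  [0,0,0,0,0,0,0.85],
  [0,0,0,0,0,0,0.85],
])

```text
time_s: 20.7
tcp_pos: [460.5, 197.4, 152.9]
ee_rot: [0.607, 0.794, -0.0, -0.001]
ft_force: [-0.2, -0.3, 0.0]
opening: 80.2
```

```bash
python3 - <<'E'
from h import *
s=env.state(); print(s['joints'].round(2),s['tcp_pos'],s['opening'],s['ft_force'])
d=snap('wrist'); a=snap('scene')
cv2.imwrite('pics/s6.png',np.hstack([cv2.resize(a['color'][110:290,200:380],(400,400),interpolation=2),cv2.resize(d['color'][:,80:480],(400,400))[:, :]])[:,:,::-1])
E
```

```text
[ 0.23  0.11  1.78  0.    1.25 -0.03] [460.45988183 197.41782615 152.92719663] 80.15857463902843 [-0.22143188 -0.34659455  0.03181491]
```

View pics/s6.png

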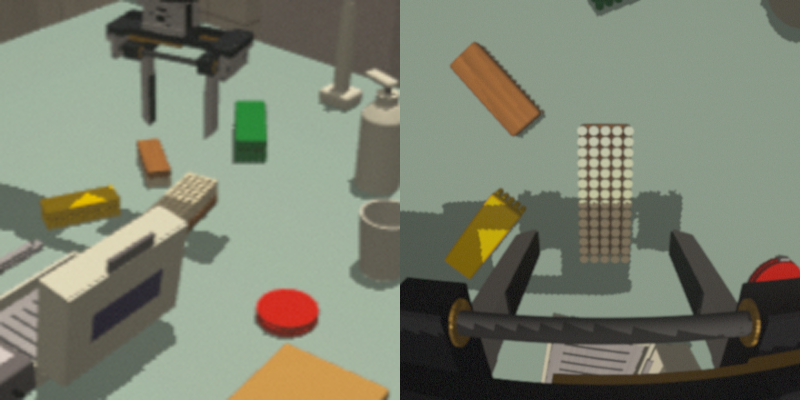

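The brush lies bristles up on the shelf, at wrist crop (577..633, 125..263).

```bash
python3 - <<'E'
from h import *
d=snap('wrist'); b=snap('top')
P=np.array([onz(d,80+x-400,y*1.05,40)[:2] for x,y in[(577,125),(633,125),(631,263),(579,262)]])
print(P.round(1),P.mean(0),np.degrees(np.arctan2(*(P[:2].mean(0)-P[2:].mean(0))[::-1])))
yaw=1.836; C=np.r_[P.mean(0),20]
f=plan([*C[:2],100],tool(yaw),back=-11)
f=plan([*C[:2],38],tool(yaw),back=-11,frm=f)   # tips 19 above shelf
g=(f[0],f[1])
f=plan([*C[:2],160],tool(yaw),back=-11,frm=f)
yt=PSI+np.pi/2
f=plan(st(-22,0,150),tool(yt),back=-11,frm=f)
f=plan(st(-22,0,40),tool(yt),back=-11,frm=f)
E
```

```text
[[418.9 258.1]
 [465.7 271. ]
 [504.2 136.4]
 [454.3 123.9]] [460.76644737 197.35046671] 105.36551607879125
3 rows [-0.015  0.006  0.864 -0.006 -0.002  0.011]
3 rows [ 0.    -0.     0.827  0.     0.     0.   ]
5 rows [ 0.     0.    -0.976  0.     0.     0.   ]
11 rows [-0.979 -0.065 -0.022  0.    -0.     0.19 ]
5 rows [ 0.   -0.    0.88  0.    0.    0.  ]
```

Request:
carry_out([
  [0,0,0.864,0,0,0,0.85],
  [0,0,0.864,0,0,0,0.85],
  [0,0,0.864,0,0,0,0.85],
  [0,0,0.8,0,0,0,0.85],
  [0,0,0.8,0,0,0,0.85],
  [0,0,0.8,0,0,0,0.85],
  [0,0,0,0,0,0,0.85],
  [0,0,0,0,0,0,0.4],
  [0,0,0,0,0,0,0.4],
  [0,0,0,0,0,0,0.4],
  [0,0,0,0,0,0,0.4],
  [0,0,0,0,0,0,0.4],
])

```text
time_s: 21.9
tcp_pos: [461.6, 197.2, 29.6]
ee_rot: [0.607, 0.794, 0.001, 0.0]
ft_force: [-1.0, 0.0, 1.1]
opening: 50.2
```

Request:
carry_out([
  [0,0,-0.5,0,0,0,0.4],
  [0,0,-0.8,0,0,0,0.4],
  [0,0,-0.9,0,0,0,0.4],
  [0,0,-0.9,0,0,0,0.4],
  [0,0,-0.9,0,0,0,0.4],
  [0,0,-0.9,0,0,0,0.4],
  [0,0,0,0,0,0,0.4],
  [0,0,0,0,0,0,0.4],
  [0,0,0,0,0,0,0.4],
])

```text
time_s: 22.65
tcp_pos: [459.9, 196.5, 149.7]
ee_rot: [0.607, 0.794, -0.001, -0.001]
ft_force: [-0.1, 0.1, -1.7]
opening: 49.6
```

```bash
python3 - <<'E'
from h import *
s=env.state(); print(s['tcp_pos'],s['opening'],s['ft_force'])
yt=PSI+np.pi/2
f=plan(st(-18,0,150),tool(yt),back=-11)
f=plan(st(-18,0,45),tool(yt),back=-11,frm=f)
E
```

```text
[459.90579223 196.5145178  149.66603387] 49.5997999742623 [-0.08524022  0.09909451 -1.70673743]
11 rows [-0.978 -0.047 -0.016 -0.003 -0.     0.19 ]
5 rows [ 0.   -0.    0.84  0.    0.    0.  ]
```

Request:
carry_out([
  [-0.978,-0.047,-0.016,0,0,0.19,0.4],
  [-0.978,-0.047,-0.016,0,0,0.19,0.4],
  [-0.978,-0.047,-0.016,0,0,0.19,0.4],
  [-0.978,-0.047,-0.016,0,0,0.19,0.4],
  [-0.978,-0.047,-0.016,0,0,0.19,0.4],
  [-0.978,-0.047,-0.016,0,0,0.19,0.4],
  [-0.978,-0.047,-0.016,0,0,0.19,0.4],
  [-0.978,-0.047,-0.016,0,0,0.19,0.4],
  [-0.978,-0.047,-0.016,0,0,0.19,0.4],
  [-0.978,-0.047,-0.016,0,0,0.19,0.4],
  [-0.978,-0.047,-0.016,0,0,0.19,0.4],
])

```text
time_s: 23.57
tcp_pos: [492.0, -70.6, 152.6]
ee_rot: [0.687, 0.726, -0.001, -0.003]
ft_force: [-0.7, -0.8, -1.6]
opening: 49.5
```

Request:
carry_out([
  [0,0,0,0,0,0,0.4],
  [0,0,0,0,0,0,0.4],
  [0,0,0.6,0,0,0,0.4],
  [0,0,0.6,0,0,0,0.4],
  [0,0,0,0,0,0,0.4],
  [0,0,0,0,0,0,0.4],
  [0,0,0,0,0,0,0.4],
])

```text
time_s: 24.15
tcp_pos: [493.6, -69.1, 125.0]
ee_rot: [0.686, 0.727, -0.0, -0.001]
ft_force: [0.8, 0.3, -1.2]
opening: 49.7
```

```bash
python3 - <<'E'
from h import *
s=env.state(); print(s['tcp_pos'],s['opening'],s['ft_force'])
print(RS.inv().apply(s['tcp_pos']-TRAY))
yt=PSI+np.pi/2
f=plan(st(-18,0,45),tool(yt),back=-11)
d=snap('wrist'); b=snap('top')
cv2.imwrite('pics/s7.png',np.hstack([d['color'][:,80:480],cv2.resize(b['color'][150:255,305:405],(400,420),interpolation=2)])[:,:,::-1])
E
```

```text
[493.58422198 -69.1314494  125.04380542] 49.6758604425378 [ 0.75046225  0.34497113 -1.21025135]
[-16.88542418   1.01523167 109.04380542]
4 rows [-0.011 -0.01   0.761 -0.004 -0.002  0.004]
```

View pics/s7.png

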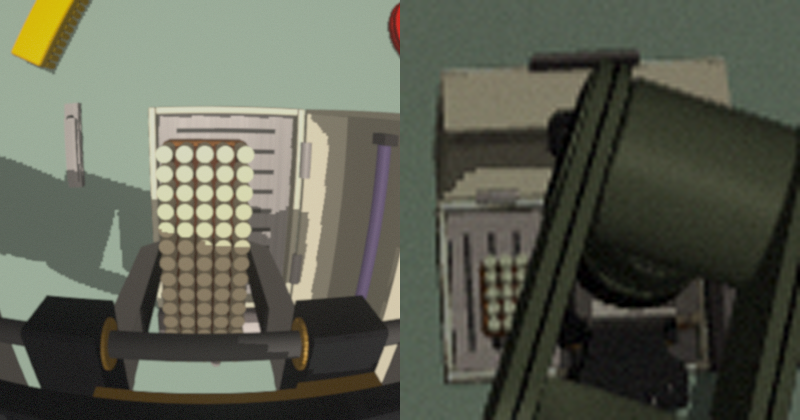

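```bash
python3 - <<'E'
from h import *
d=snap('wrist')
for u in(236,334):
  print(RS.inv().apply(onz(d,u,146,135)-TRAY))
print(RS.inv().apply(onz(d,232,108,34)-TRAY),RS.inv().apply(onz(d,384,110,34)-TRAY))
E
```

```text
[-40.67475498  68.47086899 119.        ]
[  8.41867381  68.50664614 119.        ]
[-58.26440374  89.43633318  18.        ] [65.58827883 89.73142312 18.        ]
```

Brush centre is at about (-16, -1.5) in the tray frame. That is within tolerance, so I'll lower it.

Request:
carry_out([
  [0,0,0.8,0,0,0,0.4],
  [0,0,0.8,0,0,0,0.4],
  [0,0,0.8,0,0,0,0.4],
  [0,0,0.6,0,0,0,0.4],
  [0,0,0,0,0,0,0.4],
  [0,0,0,0,0,0,0.4],
  [0,0,0,0,0,0,0.4],
])

```text
time_s: 24.88
tcp_pos: [494.8, -70.2, 51.4]
ee_rot: [0.687, 0.727, 0.0, 0.001]
ft_force: [-0.2, -0.4, -2.4]
opening: 50.1
```

Request:
carry_out([
  [0,0,0.06,0,0,0,0.4],
  [0,0,0.05,0,0,0,0.4],
  [0,0,0,0,0,0,0.4],
  [0,0,0,0,0,0,0.4],
])

```text
time_s: 25.22
tcp_pos: [494.0, -70.0, 47.9]
ee_rot: [0.687, 0.727, -0.0, -0.0]
ft_force: [0.4, 0.6, -1.9]
opening: 50.1
```

Request:
carry_out([
  [0,0,0.05,0,0,0,0.4],
  [0,0,0,0,0,0,0.4],
  [0,0,0,0,0,0,0.4],
])

```text
time_s: 25.47
tcp_pos: [493.6, -69.9, 46.1]
ee_rot: [0.687, 0.727, -0.0, -0.001]
ft_force: [1.0, -0.0, -1.9]
opening: 49.9
```

Request:
carry_out([
  [0,0,0.04,0,0,0,0.4],
  [0,0,0,0,0,0,0.4],
  [0,0,0,0,0,0,0.4],
])

```text
time_s: 25.72
tcp_pos: [493.8, -69.9, 45.6]
ee_rot: [0.687, 0.727, -0.0, -0.0]
ft_force: [-2.0, -0.4, 2.8]
opening: 49.5
```

Request:
carry_out([
  [0,0,0,0,0,0,0.58],
  [0,0,0,0,0,0,0.63],
  [0,0,0,0,0,0,0.66],
  [0,0,0,0,0,0,0.66],
  [0,0,0,0,0,0,0.66],
  [0,0,0,0,0,0,0.66],
])

```text
time_s: 26.22
tcp_pos: [493.6, -69.9, 45.1]
ee_rot: [0.687, 0.727, -0.0, -0.0]
ft_force: [-0.5, 0.0, -1.4]
opening: 62.1
```

Request:
carry_out([
  [0,0,-0.4,0,0,0,0.66],
  [0,0,-0.8,0,0,0,0.66],
  [0,0,-0.95,0,0,0,0.66],
  [0,0,-0.95,0,0,0,0.66],
  [0,0,-0.95,0,0,0,0.66],
  [0,0,-0.95,0,0,0,0.66],
  [0,0,-0.95,0,0,0,0.66],
  [0,0,-0.95,0,0,0,0.4],
  [0,0,0,0,0,0,0],
  [0,0,0,0,0,0,0],
  [0,0,0,0,0,0,0],
])

```text
time_s: 27.13
tcp_pos: [493.2, -69.8, 217.1]
ee_rot: [0.687, 0.727, -0.0, -0.001]
ft_force: [0.2, 0.2, -1.2]
opening: 38.4
```

```bash
python3 - <<'E'
from h import *
s=env.state(); print(s['joints'].round(2),s['tcp_pos'],s['opening'],s['ft_force'])
d=snap('wrist','w8.png')
h=cv2.cvtColor(d['color'],cv2.COLOR_RGB2HSV); print(RS.inv().apply(s['tcp_pos']-TRAY))
yt=PSI+np.pi/2
f=plan(st(100,-5,255),tool(yt),back=8)
f=plan(st(160,-5,240),tool(yt),back=8,frm=f)
f=plan(st(160,-5,115),tool(yt),back=8,frm=f)
E
```

```text
[-0.31  0.04  1.72 -0.    1.38 -0.37] [493.2376673  -69.75823751 217.13768542] 38.4107059053242 [ 0.22771362  0.21692272 -1.2409595 ]
[-17.2665174    0.40882303 201.13768542]
5 rows [-0.044  0.941 -0.494 -0.007 -0.003  0.001]
3 rows [-0.   0.8  0.2  0.   0.   0. ]
5 rows [ 0. -0.  1.  0.  0.  0.]
```

Request:
carry_out([
  [-0.044,0.941,-0.494,0,0,0,0],
  [-0.044,0.941,-0.494,0,0,0,0],
  [-0.044,0.941,-0.494,0,0,0,0],
  [-0.044,0.941,-0.494,0,0,0,0],
  [-0.044,0.941,-0.494,0,0,0,0],
  [0,0.8,0.2,0,0,0,0],
  [0,0.8,0.2,0,0,0,0],
  [0,0.8,0.2,0,0,0,0],
  [0,0,0,0,0,0,0],
  [0,0,0,0,0,0,0],
])

```text
time_s: 28.02
tcp_pos: [670.4, -65.1, 260.8]
ee_rot: [0.687, 0.727, -0.002, -0.003]
ft_force: [0.4, -0.2, 0.1]
opening: 0.3
```

Request:
carry_out([
  [0,0,0.89,0,0,0,0],
  [0,0,0.89,0,0,0,0],
  [0,0,0.89,0,0,0,0],
  [0,0,0.89,0,0,0,0],
  [0,0,0.89,0,0,0,0],
  [0,0,0,0,0,0,0],
  [0,0,0,0,0,0,0],
])

```text
time_s: 28.6
tcp_pos: [669.1, -65.2, 151.4]
ee_rot: [0.687, 0.727, -0.001, -0.002]
ft_force: [-0.0, -0.5, -0.2]
opening: 0.1
```

```bash
cat >> h.py <<'E'
def tips():
    s=env.state(); t=s['tcp_pos']+R.from_quat(s['ee_rot']).apply([0,0,8]); return RS.inv().apply(t-TRAY)+[0,0,16]
E
python3 -c "
from h import *
print(tips(),env.state()['ft_force'],env.state()['opening'])"
```

```text
[158.57974624  -4.85119747 143.4182417 ] [-0.0299235  -0.48721782 -0.17960486] 0.12778979917647917
```

Request:
carry_out([
  [0,-0.425,-0.08,0,0,0,0],
  [0,-0.425,-0.08,0,0,0,0],
  [0,-0.425,-0.08,0,0,0,0],
  [0,-0.425,-0.08,0,0,0,0],
  [0,-0.425,-0.08,0,0,0,0],
  [0,-0.425,-0.08,0,0,0,0],
  [0,-0.425,-0.08,0,0,0,0],
  [0,-0.425,-0.08,0,0,0,0],
])

```text
time_s: 29.27
tcp_pos: [588.3, -70.8, 172.8]
ee_rot: [0.687, 0.727, 0.002, 0.003]
ft_force: [2.1, 0.6, -1.4]
opening: 0.2
```

Request:
carry_out([
  [0,-0.49,0.11,0,0,0,0],
  [0,-0.49,0.11,0,0,0,0],
  [0,-0.49,0.11,0,0,0,0],
  [0,-0.49,0.11,0,0,0,0],
])

```text
time_s: 29.6
tcp_pos: [539.6, -73.7, 161.8]
ee_rot: [0.687, 0.727, 0.002, 0.003]
ft_force: [1.7, -0.5, 0.4]
opening: 0.6
```

```bash
python3 -c "
from h import *
print(tips(),env.state()['ft_force'])"
```

```text
[ 28.81394773  -6.13713505 153.81508084] [ 1.73488402 -0.45592437  0.44103939]
```

Request:
carry_out([
  [0,-0.45,0.32,0,0,0,0],
  [0,-0.45,0.34,0,0,0,0],
  [0,-0.45,0.36,0,0,0,0],
  [0,-0.45,0.36,0,0,0,0],
  [0,-0.29,0.41,0,0,0,0],
  [0,-0.29,0.43,0,0,0,0],
  [0,-0.27,0.43,0,0,0,0],
])

```text
time_s: 30.18
tcp_pos: [473.1, -77.6, 94.7]
ee_rot: [0.687, 0.727, 0.001, 0.002]
ft_force: [0.9, -0.3, 1.2]
opening: 0.4
```

Request:
carry_out([
  [0,-0.06,0.15,0,0,0,0],
  [0,-0.06,0.15,0,0,0,0],
  [0,-0.06,0.15,0,0,0,0],
  [0,0,0,0,0,0,0],
  [0,0,0,0,0,0,0],
  [0,0,0,0,0,0,0],
])

```text
time_s: 30.68
tcp_pos: [469.2, -77.3, 85.9]
ee_rot: [0.687, 0.727, 0.001, 0.001]
ft_force: [-8.6, 4.3, 24.5]
opening: -0.0
```

```bash
python3 -c "
from h import *
print(tips(),env.state()['ft_force'])"
```

```text
[-41.68015775  -5.82828479  77.94153311] [-8.61152163  4.28530635 24.46119246]
```

Request:
carry_out([
  [0,0,-0.3,0,0,0,0],
  [0,0,-0.8,0,0,0,0],
  [0,0,-0.9,0,0,0,0],
  [0,0,-0.9,0,0,0,0],
  [0,0,0,0,0,0,0],
  [0,0,0,0,0,0,0],
])

```text
time_s: 31.18
tcp_pos: [469.0, -77.6, 155.4]
ee_rot: [0.687, 0.727, 0.001, 0.002]
ft_force: [0.1, 0.3, -0.4]
opening: 0.6
```

```bash
python3 - <<'E'
from h import *
print(tips())
q=tool(PSI+np.pi/2)
f=plan(st(-38,-3,80,SW),q)
f=plan(st(-38,-3,14,SW),q,frm=f)
f=plan(st(-8,-3,14,SW),q,frm=f)
a=snap('scene')
cv2.imwrite('pics/s9.png',cv2.resize(a['color'][190:310,140:300],(800,600),interpolation=2)[:,:,::-1])
E
```

```text
[-41.89508361  -6.08367605 147.43233995]
5 rows [-0.975  0.031  0.165  0.008  0.004  0.001]
3 rows [ 0.   -0.    0.88  0.    0.    0.  ]
2 rows [-0.   0.6  0.   0.   0.   0. ]
```

Request:
carry_out([
  [-0.975,0.031,0.165,0,0,0,0],
  [-0.975,0.031,0.165,0,0,0,0],
  [-0.975,0.031,0.165,0,0,0,0],
  [-0.975,0.031,0.165,0,0,0,0],
  [-0.975,0.031,0.165,0,0,0,0],
  [0,0,0,0,0,0,0],
  [0,0,0.88,0,0,0,0],
  [0,0,0.88,0,0,0,0],
  [0,0,0.88,0,0,0,0],
  [0,0,0,0,0,0,0],
  [0,0,0,0,0,0,0],
])

```text
time_s: 32.15
tcp_pos: [475.7, -196.7, 64.4]
ee_rot: [0.687, 0.727, -0.001, -0.003]
ft_force: [-0.6, 0.3, -0.0]
opening: 0.3
```

Request:
carry_out([
  [0,0.3,0,0,0,0,0],
  [0,0.3,0,0,0,0,0],
  [0,0.3,0,0,0,0,0],
  [0,0.28,0,0,0,0,0],
  [0,0,0,0,0,0,0],
  [0,0,0,0,0,0,0],
  [0,0,0,0,0,0,0],
])

```text
time_s: 32.73
tcp_pos: [507.4, -196.7, 66.7]
ee_rot: [0.687, 0.727, -0.0, -0.0]
ft_force: [-0.3, 0.8, 0.5]
opening: 0.4
```

```bash
python3 -c "
from h import *
print(tips()-[0,-125,0],env.state()['ft_force'])"
```

```text
[-10.2102384   -2.14300737  58.6577524 ] [-0.26104312  0.84749469  0.53619184]
```

Request:
carry_out([
  [0,0.1,0,0,0,0,0],
  [0,0,0,0,0,0,0],
  [0,0,0,0,0,0,0],
  [0,-0.8,0,0,0,0,0],
  [0,-0.8,-0.5,0,0,0,0],
  [0,-0.5,-0.95,0,0,0,0],
  [0,-0.5,-0.95,0,0,0,0],
  [-0.9,0,-0.4,0,0,0,0],
  [-0.9,0,-0.4,0,0,0,0],
  [-0.9,0,-0.4,0,0,0,0],
  [-0.9,0,-0.4,0,0,0,0],
])

```text
time_s: 33.65
tcp_pos: [449.8, -291.1, 167.4]
ee_rot: [0.687, 0.727, -0.0, 0.0]
ft_force: [0.6, -0.3, -0.7]
opening: 0.5
```

```bash
python3 - <<'E'
from h import *
a=snap('scene'); b=snap('top'); print(env.state()['tcp_pos'])
I=a['color'].copy()
def tray_pt(x,y,z): return st(x,y,z-16)
A=cv2.resize(I[200:300,145:285],None,fx=4,fy=4,interpolation=2)
for p in[(-64,-92.5,78),(-64,92.5,78),(64,-92.5,78),(64,92.5,78)]:
    u,v=proj(a,tray_pt(*p)); cv2.circle(A,(int((u-145)*4+2),int((v-200)*4+2)),4,(255,0,0),1)
B=cv2.resize(b['color'][165:255,310:415],None,fx=2.2,fy=2.2,interpolation=2)
B=cv2.copyMakeBorder(B,0,A.shape[0]-B.shape[0],0,0,cv2.BORDER_CONSTANT)
cv2.imwrite('pics/end.png',np.hstack([A,B])[:,:,::-1])
E
```

```text
[ 451.18518812 -294.21613034  169.0015523 ]
```

View pics/end.png

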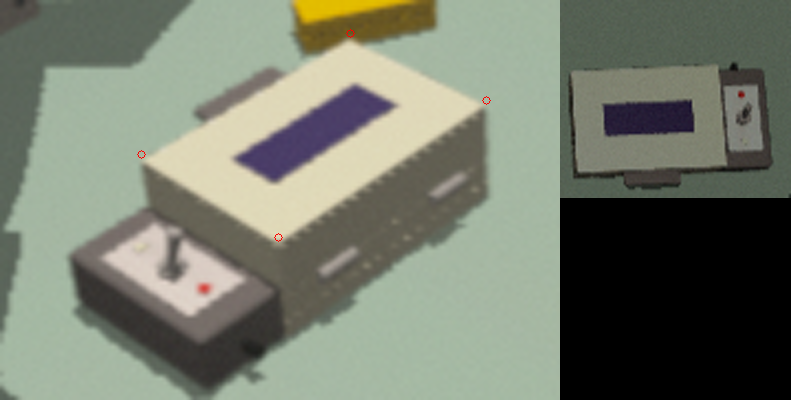

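```bash
python3 - <<'E'
from h import *
a=snap('scene'); b=snap('top')
for n,x in(('on',9.75),('off',-9.75),('pivot',None)):
    p=SW if x is None else st(x,0,31.5,SW)
    u,v=proj(a,p); U,V=proj(b,p); print(n,(u-145)*4,(v-200)*4,'top',(U-310)*2.2,(V-165)*2.2)
E
```

```text
on 174.26889903642223 222.68052591975356 top 188.12561274795186 106.1259873488021
off 153.4668344298018 209.65495761725902 top 189.4604709163241 121.6821345659581
pivot 170.33340343658517 256.4817372768225 top 182.95169004411136 117.86668275585497
```

The bat's tip-to-base vector is (+2,−37) px. ON should give (+4,−34) and OFF (−17,−47), so it is ON.

```bash
python3 -c "
from h import *
s=env.state(); print(s['time_s'],abs(s['joint_vel']).max()); print(env.sign_off())"
```

```text
33.85 0.03799093734501523
the job is handed in; nothing more can be done
None
```

I handed the job in at 33.9 s. My checks suggest every step was met, though the hand-in returns no verdict.

**What I did:**
1. Flipped the switch off before touching the brush.
2. Turned the large brown brush over in two quarter turns, standing it on its end in between. I then regrasped it from above and laid it bristles up in the tray.
3. Pushed the hood shut.
4. Flipped the switch back on and moved the arm clear.

**Last checks:**
- **Brush:** just before I lowered it, it was about (-16, -1.5) mm from the tray centre. I did not measure it again after letting go, and the shut hood now hides it.
- **Hood:** it looked shut in the last picture, with its roof corners about where a shut hood's should be. The finger stopped on the roof at the shut height of 78 mm while pressing with about 24 N.
- **Switch:** the bat's tip lines up with the on position in the scene picture. I felt almost no force when pushing it on, so this rests on the pictures.
- **Set-down on the shelf:** when I set the turned brush down for the regrasp, the fingertips probably touched first. By my estimate the brush dropped at most 3 mm, well below the speed limit, and it lay flat afterwards.
- **Disagreement:** an early wrist picture put the switch about 6 mm off from the overhead camera, along the steriliser's length. Both flips still worked.

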